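# Clamp the trailer's pump battery: bar home, wing nut down

## Task

The trailer's pump battery stands in its tray but is not yet clamped. Push the steel hold-down bar round until its slotted end is fully home on the near bolt, under the wing nut; then spin the wing nut down, clockwise seen from above, with repeated strokes of a fingertip against its wings until it is snug on the bar. Only push (do not pinch or force the bar or the nut), leave the loose things lying about where they are, and finish clear of everything.

Things in the scene. Friction and masses are not known exactly. Their poses are not given: they have to be found in the camera images.
- tray: Grey steel tray, 225 x 225 mm, fixed to the bench, with a black 12 V battery: 165 mm in x, 197 in y, flat top 176 mm above the bench. Origin: centre of the tray's underside, on the bench; z up; x runs from the near bolt to the pivot bolt. Two lead terminals, 13 mm tall, stand on the battery's top at (68, 80) and (68, -80) mm.
- panel (a point): Upright grey steel panel beside the near bolt, inner face 32 mm from the bolt's axis, 170 mm wide in y, its top edge folded into a lip (3 mm thick) that reaches 9 mm inwards, over the wings' sweep. The point: middle of the lip's free edge, upper face, (-117, 0, 214) mm in the tray's frame, axes as the tray's. So a fingertip cannot circle the nut: stroke on the battery's side, lift, come back.
- stud (a point): Axis of the near bolt (upright, 10 mm diameter), at the height of the top face of the bar: (-94, 0, 180) mm in the tray's frame, axes as the tray's. The bolt ends 24 mm above this point.
- pivot (a point): Axis of the far bolt, about which the bar swings, at (94, 0, 180) mm in the tray's frame, axes as the tray's; a lock nut there reaches 9 mm above this point.
- hold_bar: Hold-down bar, bright steel angle lying on the battery's top: flange 30 mm wide, 4 thick, ending 206 mm from the pivot with a slot open to one side; along one edge an upright leg, 4 mm thick, 26 tall above the battery, from 12.5 to 127.5 mm from the pivot. Origin: on the pivot's axis at the battery's top; x from the free end to the pivot, y to the leg's side, z up.
- bar_leg (a point): Free end of the bar's upright leg, mid height, on its outer face, the one to push: (-127.5, 15, 13) mm in the bar's frame, axes as the bar's.
- bar_swing (a joint): Swing of the bar about the pivot, rad: 0 = fully home (slot bottomed on the near bolt, bar along the tray's x axis; the bolts then flex and spring back, about 10 N per 5 mm); positive = free end swung away to the tray's +y side. Starts at 0.28 to 0.55. It stays where it is left; about 2 N at the leg's free end moves it.
- wing_nut: Brass wing nut. Origin: its axis, underside of the hub; x along the two wings, z up. Wings: upright round ears 5 mm thick, 18 mm diameter, centred 17.5 mm from the axis and 15.5 above the origin, so it spans 53 mm, top at 24.5. Hub 22 mm wide, 12 tall. Snug, the origin is 1 mm above point stud (washer); the thread lifts it 1.75 mm per turn.
- nut_turn (a joint): Turn of the wing nut, rad: 0 = snug on the bar, wings along the tray's x axis; positive = backed off, counterclockwise from above, so clockwise turning brings it down. Starts at 4.8 to 8.0. About 2 N on a wing turns it; it stays where it is left. At 0 it bites: the bolt then twists and springs back, about 10 N on a wing per 0.1 rad more.
- spray_bottle: Loose trigger spray bottle, 74 mm across, 210 mm tall; origin under its centre.
- grease_jar: Loose white jar with red cap, 60 mm across, 60 mm tall; origin under its centre.
- tape_roll: Loose black tape roll, 92 mm across, 25 mm tall; origin under its centre.
- coupler: Loose brass hose coupler standing upright, 28 mm across, 52 mm tall; origin under its centre.
- wrench: Loose spanner lying flat, 170 mm long along its x; origin under its centre.
- screwdriver: Loose red-handled screwdriver lying flat, 190 mm long along its x; origin under its centre.
- socket: Loose steel socket standing on the battery's top on the tray's -y side, 21 mm across, 30 mm tall; origin under its centre.

How it is judged:
By the outcome, as a careful person would: the job done as asked, in the order asked, and still so for the second after the job is handed in, with the robot touching nothing.
It also fails if it takes over 72 s, if anything falls off the work surface, if the arm or the gripper's body presses on something with over 40 N, if the wrist force passes 120 N, or if a joint passes its speed limit or range.

## Robot

A 6-joint arm with a two-finger parallel gripper is mounted at the origin on the work surface. World frame = base frame: x ahead of the robot, y to its left, z up, the work surface at z = 0. Lengths are in m, angles in rad, forces in N, time in s.
With the tool pointing down it reaches from about 0.275 to 0.825 m from the base axis. Payload 4.9 kg.
Tool frame: the origin (TCP) lies midway between the tips of the shut fingers; the grasp point (between the pads) lies 19 mm behind it (bot.grip_depth is the distance from the TCP to the grasp point, in m); z points along the fingers, y is the line along which they close (so a half turn about z gives the same grasp; the last joint's range is limited). The gripper opens to 85 mm and grips with 20 to 120 N. Pads are 22 mm wide; open, the fingers measure 114 mm over their backs; the gripper's body (76 mm by 85 mm) begins 54 mm behind the grasp point. The pads swing forward as they close: fully open they stand 13 mm farther back than shut.
Start: joints at [-1.314, 0.326, -0.193, 1.052, 0, 1.437], TCP at [0.21, -0.509, 0.231] pointing down, gripper open.
Joint ranges: [-2.65, 2.65], [-0.97, 1.79], [-1.3, 1.35], [-1.93, 2.1], [-1.47, 1.37], [-3.14, 3.14]. Speed limits (rad/s): [2.57, 2.57, 3.14, 3.14, 3.14, 3.14].

## Interface

Orientations are given as a unit quaternion [w, x, y, z].
In Python, from cell import bot gives the robot as it stands. Calls block until the motion is done:
- bot.move_pose(position, orientation): joint-space move of the TCP to a pose.
- bot.move_linear(position, speed=0.15, rotation=None, until_force=None): straight line of the TCP; rotation=None keeps the orientation; speed is the mean speed in m/s. With until_force (N) it stops when the force on the tool has changed by that much, and returns True; else False.
- bot.goto_joints(angles): joint-space move.
- bot.set_gripper(opening, grasp_force=None): opening from 0.0 (shut) to 1.0 (fully open); grasp_force is the grip in N (None keeps the last); returns when the fingers have stopped.
- bot.wait(seconds).
- bot.solve_ik(position, orientation): joint angles nearest the present ones, or None.
- bot.camera(name): name is "side" or "top"; returns the picture (480x640x3 uint8, red, green, blue); there is no depth.
- bot.calibration(name): a dict with "mtx" (3x3 intrinsics, pixels), "k1" (the pictures are not rectified: a ray, as slopes to the right and down, at radius r is drawn at 1 + k1 r^2 times it, then the intrinsics apply), "extrinsics" (4x4, takes a point from world to camera coordinates). Camera axes: x right, y down, z forward; pixel columns grow to the right and rows downward; lengths in m; the calibration is good to about 2 mm. A picture is of the moment at which its call begins. calibration takes no time and is no camera call.
A pose or a line that the arm cannot do raises bot.PlanningError and nothing moves.
- bot.close_job(): hands the job in; it is judged then, once.
Trained networks look in the newest picture that a camera, given by its name, has taken for a name from the list of things; names that differ only in an ending like _2 or _b are one class to them, and where a whole thing is asked for, a point or a joint stands for the part that bears it (a point fixed in the world has none). Each returns a list of dicts, best first, with "confidence" (0 to 1); they miss things now and then, are a little off and sometimes report something else, mostly with a low value. They report only what shows in the picture. A call takes as long as a camera call.
- bot.search_frame(camera, thing): "bbox" ([left, top, width, height] in pixels, round what is visible of it).
Readings, each from a call of its own:
- bot.read_clock(): time.
- bot.read_joint_positions(): joint angles.
- bot.read_joint_vel(): joint speeds.
- bot.read_joint_efforts(): joint torques, N m.
- bot.read_position(): TCP position.
- bot.read_tool_rot(): TCP orientation.
- bot.read_ft_force(): force on the tool from outside, world axes, zero at the start.
- bot.read_moment(): the same for the moment, N m.
- bot.read_gripper_width(): opening from 0.0 (shut) to 1.0 (fully open).
- bot.read_finger_force(): force on a finger pad.
Only numpy, scipy, OpenCV 4.12 (cv2) and the standard library are available. Lean on these libraries where they do the work, as an engineer would, in place of code of your own. Each camera call takes 0.05 s, during which the arm holds its last target. There are 200 camera calls.

## Working session

There is one attempt and no reset: what is moved stays moved. The work goes in short steps, each a Python script; the robot and the scene stay as the last script left them, time stands still between calls to the robot, and variables do not carry over. Pictures are saved under pics/ and viewed, at most 10 in all, crops included, and the job is handed in when it is done.

```bash
mkdir -p pics; ls; cat > h.py <<'E'
from cell import bot
import numpy as np, cv2
def snap(n,f):
    im=bot.camera(n); cv2.imwrite('pics/'+f,im[:,:,::-1]); return im
def ray(n,u,v):
    c=bot.calibration(n);K=np.array(c['mtx']);k=c['k1'];E=np.array(c['extrinsics'])
    d=np.array([(u-K[0,2])/K[0,0],(v-K[1,2])/K[1,1]]);s=d.copy()
    for _ in range(30): s=d/(1+k*(s@s))
    R=E[:3,:3];return -R.T@E[:3,3],R.T@np.array([s[0],s[1],1])
def atz(n,u,v,z):
    o,d=ray(n,u,v);return o+d*(z-o[2])/d[2]
def proj(n,p):
    c=bot.calibration(n);K=np.array(c['mtx']);E=np.array(c['extrinsics'])
    q=E[:3,:3]@np.asarray(p,float)+E[:3,3];s=q[:2]/q[2];s=s*(1+c['k1']*(s@s));return K[:2,:2]@s+K[:2,2]
def tri(a,b):
    A=0;B=0
    for n,u,v in (a,b):
        o,d=ray(n,u,v);d=d/np.linalg.norm(d);P=np.eye(3)-np.outer(d,d);A=A+P;B=B+P@o
    return np.linalg.solve(A,B)
E
python3 - <<'E'
from h import *
for n in('side','top'):
    snap(n,n+'0.png');print(n,np.round(ray(n,320,240),3).tolist())
    for t in['tray','hold_bar','wing_nut','socket','spray_bottle','grease_jar','tape_roll','coupler','wrench','screwdriver','bar_leg']:
        print(t,[(np.round(d['bbox']).tolist(),round(d['confidence'],2)) for d in bot.search_frame(n,t)][:2])
E
```

```text
pics
side [[0.361, 0.99, 0.854], [0.099, -0.819, -0.565]]
tray [([321.0, 204.0, 52.0, 15.0], 0.59), ([205.0, 174.0, 119.0, 124.0], 0.44)]
hold_bar [([209.0, 204.0, 90.0, 22.0], 0.83)]
wing_nut [([285.0, 193.0, 16.0, 15.0], 0.61)]
socket [([239.0, 180.0, 12.0, 12.0], 0.52), ([203.0, 182.0, 121.0, 114.0], 0.39)]
spray_bottle [([340.0, 337.0, 42.0, 126.0], 0.72), ([322.0, 201.0, 51.0, 16.0], 0.44)]
grease_jar [([239.0, 399.0, 32.0, 45.0], 0.89)]
tape_roll [([161.0, 397.0, 54.0, 29.0], 0.82)]
coupler [([402.0, 207.0, 9.0, 18.0], 0.62)]
wrench [([322.0, 204.0, 52.0, 16.0], 0.75)]
screwdriver []
bar_leg [([209.0, 198.0, 88.0, 28.0], 0.73)]
top [[0.346, -0.014, 1.223], [0.158, 0.01, -0.987]]
tray [([320.0, 136.0, 96.0, 124.0], 0.68), ([359.0, 213.0, 22.0, 14.0], 0.29)]
hold_bar [([340.0, 138.0, 35.0, 92.0], 0.83)]
wing_nut [([161.0, 171.0, 35.0, 33.0], 0.68), ([360.0, 216.0, 18.0, 9.0], 0.49)]
socket [([452.0, 162.0, 25.0, 59.0], 0.58), ([398.0, 160.0, 9.0, 10.0], 0.45)]
spray_bottle [([129.0, 286.0, 60.0, 33.0], 0.73), ([322.0, 138.0, 93.0, 122.0], 0.29)]
grease_jar [([163.0, 216.0, 27.0, 28.0], 0.85)]
tape_roll [([156.0, 173.0, 43.0, 30.0], 0.92), ([339.0, 144.0, 35.0, 84.0], 0.4)]
coupler [([448.0, 338.0, 13.0, 10.0], 0.48)]
wrench [([456.0, 243.0, 29.0, 64.0], 0.81), ([164.0, 218.0, 27.0, 24.0], 0.65)]
screwdriver [([451.0, 158.0, 28.0, 65.0], 0.86), ([316.0, 138.0, 97.0, 121.0], 0.22)]
bar_leg [([341.0, 140.0, 33.0, 92.0], 0.97)]
```

View pics/top0.png

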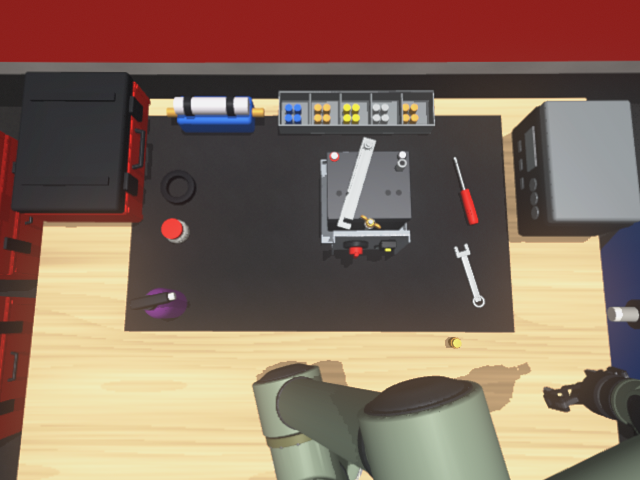

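View pics/side0.png

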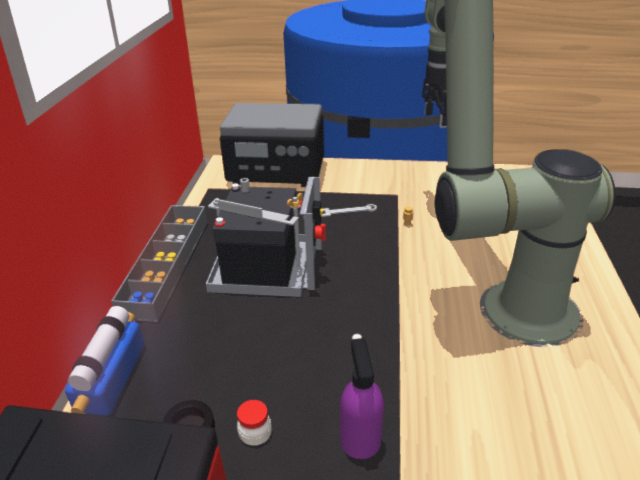

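The top view shows the tray around (365,195), with the panel on the robot side, the bar swung left with its free end at (345,225), and the nut at (370,221). The socket is at (402,163). The side view agrees with this. I'll zoom in next to get the exact pose.

```bash
python3 - <<'E'
import cv2
a=cv2.imread('pics/top0.png')[128:263,310:425];cv2.imwrite('pics/c1.png',cv2.resize(a,None,fx=4.4,fy=4.4,interpolation=cv2.INTER_CUBIC))
a=cv2.imread('pics/side0.png')[170:300,200:335];cv2.imwrite('pics/c2.png',cv2.resize(a,None,fx=4.4,fy=4.4,interpolation=cv2.INTER_CUBIC))
E
```

```text
(no output)
```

View pics/c1.png

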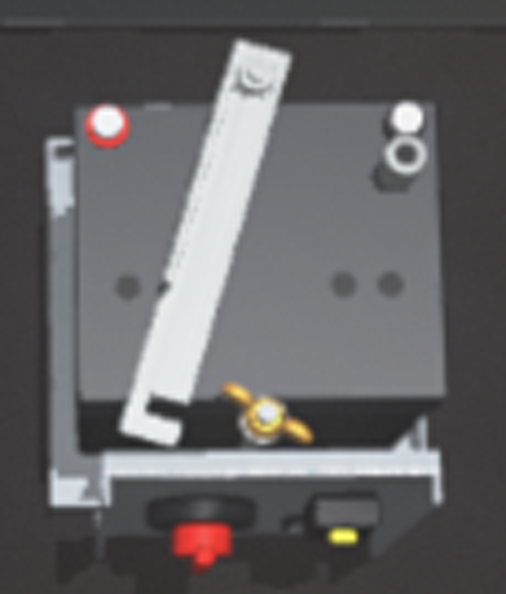

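View pics/c2.png

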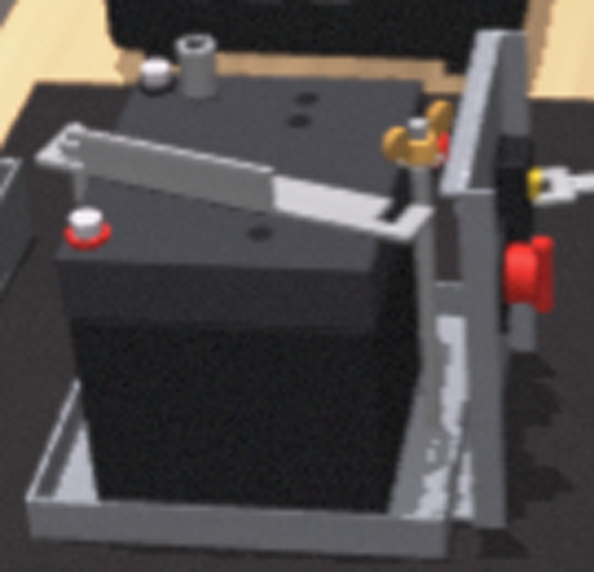

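The crops show the bolt top at (370.5,221.6) in the top view and (294.8,197.7) in the side view. The leg is on the left (+y) edge of the bar. The wings run from upper left to lower right. Next I'll fit the tray pose.

```bash
cat > fit.py <<'E'
from h import *
from scipy.optimize import least_squares
T=lambda u,v:('top',u/4.4+310-.4,v/4.4+128-.4)
S=lambda u,v:('side',u/4.4+200-.4,v/4.4+170-.4)
obs=[(T(266,412),(-94,0,204)),(T(255,75),(94,0,189)),(T(107,121),(68,80,189)),(T(407,117),(68,-80,189)),
(T(105,453),(-117,85,214)),(T(438,452),(-117,-85,214)),(S(417,122),(-94,0,204)),(S(87,213),(68,80,189)),(S(156,66),(68,-80,189)),(S(75,130),(94,0,189))]
def w(p,q):
    c,s=np.cos(p[2]),np.sin(p[2]);q=np.array(q)/1000
    return np.array([p[0]+c*q[0]-s*q[1],p[1]+s*q[0]+c*q[1],q[2]+p[3]])
f=lambda p:np.concatenate([proj(o[0],w(p,q))-o[1:] for o,q in obs])
r=least_squares(f,[.5,-.05,0,0],loss='soft_l1',x_scale=[.01,.01,.1,.01]);p=r.x
print(p.round(4));print(f(p).reshape(-1,2).round(1).tolist())
def loc(o,z):
    q=atz(*o,z)-[p[0],p[1],0];c,s=np.cos(p[2]),np.sin(p[2]);return np.array([c*q[0]+s*q[1],-s*q[0]+c*q[1]])*1000
print('bar end',loc(T(120,432),.18),loc(T(178,445),.18),'wings',loc(T(235,390),.2),loc(T(305,434),.2),'bolt',loc(T(266,412),.204))
print('sock',loc(T(405,153),.206),loc(T(390,178),.176))
E
python3 fit.py
```

```text
[ 0.6445 -0.1159  0.0089  0.0039]
[[0.2, 0.0], [0.2, -0.7], [-0.1, -0.2], [0.2, 0.0], [-0.7, 0.3], [0.2, -0.1], [0.7, -0.3], [-0.2, 0.4], [-0.0, -0.5], [0.2, 1.0]]
bar end [-98.33368114  74.54138394] [-105.53372575   44.20765142] wings [-80.58733034  15.45248504] [-104.02377862  -20.04047564] bolt [-93.11460672   0.14074707]
sock [ 43.80036985 -75.42963293] [ 40.01162063 -72.23643577]
```

```bash
cat >> h.py <<'E'
from scipy.spatial.transform import Rotation as Ro
P=np.array([.6445,-.1159]);YAW=.0089
def tw(x,y,z):  # tray mm -> world
    c,s=np.cos(YAW),np.sin(YAW);return [P[0]+(c*x-s*y)/1000,P[1]+(s*x+c*y)/1000,z/1000]
def q(yaw):  # tool down, tool y along tray direction yaw
    a=yaw+YAW;y=np.array([np.cos(a),np.sin(a),0]);z=np.array([0,0,-1.]);x=np.cross(y,z)
    return Ro.from_matrix(np.c_[x,y,z]).as_quat(scalar_first=True).tolist()
def totray(w):
    d=np.array(w[:2])-P;c,s=np.cos(YAW),np.sin(YAW);return np.array([c*d[0]+s*d[1],-s*d[0]+c*d[1]])*1000
E
python3 - <<'E'
from h import *
for k in (0,180):
  for ph in (110,60,0,-60,-110):
    a=np.radians(ph);j=bot.solve_ik(tw(-94+20*np.cos(a),20*np.sin(a),196),q(a+np.radians(k)))
    print(k,ph,None if j is None else np.round(j,2))
def bp(a,x,y,z):
    c,s=np.cos(a),np.sin(a);return tw(94+c*x+s*y,-s*x+c*y,z)
for yaw in(0,np.pi):
    print(bot.solve_ik(bp(.3,-115,45,186),q(yaw)))
E
```

```text
0 110 [-0.31  0.36 -0.24  0.97  0.   -0.67]
0 60 [-0.31  0.39 -0.2   0.99  0.    0.21]
0 0 [-0.33  0.41 -0.16  1.    0.    1.23]
0 -60 [-0.36  0.4  -0.18  0.99  0.    2.25]
0 -110 [-0.38  0.37 -0.22  0.98  0.    3.11]
180 110 [-0.31  0.36 -0.24  0.97  0.    2.47]
180 60 [-0.31  0.39 -0.2   0.99  0.   -2.93]
180 0 [-0.33  0.41 -0.16  1.    0.   -1.91]
180 -60 [-0.36  0.4  -0.18  0.99  0.   -0.9 ]
180 -110 [-0.38  0.37 -0.22  0.98  0.   -0.04]
[-0.17548447  0.52753661  0.00213699  1.04539671  0.          1.38641186]
[-0.17548447  0.52753661  0.00213699  1.04539671  0.         -1.7551808 ]
```

```bash
python3 - <<'E'
from h import *
def bp(a,x,y,z):
    c,s=np.cos(a),np.sin(a);return tw(94+c*x+s*y,-s*x+c*y,z)
bot.set_gripper(0.0)
p=bot.read_position();bot.move_linear([p[0],p[1],.33],speed=.25)
bot.move_pose(bp(.293,-115,46,330),q(0))
print('c',bot.move_linear(bp(.293,-115,46,186),speed=.2,until_force=8))
f0=np.array(bot.read_ft_force())
for a,y in((.293,30),(.2,26),(.1,26),(.04,26)):
    h=bot.move_linear(bp(a,-115,y,186),speed=.06,until_force=12)
    print(a,h,totray(bot.read_position()).round(1),np.round(np.array(bot.read_ft_force())-f0,1))
    if h: break
else:
    print(bot.move_linear(bp(-.06,-115,26,186),speed=.025,until_force=7))
print(totray(bot.read_position()).round(1),np.round(np.array(bot.read_ft_force())-f0,1),bot.read_clock())
E
```

```text
c False
0.293 False [-7.4 61.3] [-1.5  0.3 -1.2]
0.2 False [-13.7  47.9] [-0.3  0.4  0.3]
0.1 False [-18.1  36.9] [-1.3 -0.   0.3]
0.04 False [-20.   30.2] [-2.1  0.3 -0.6]
False
[-21.9  19.8] [ 1.2  4.5 -0.8] 7.7083
```

```bash
python3 - <<'E'
from h import *
a=snap('top','t1.png')[128:263,310:425];b=snap('side','s1.png')[170:300,200:335]
r=lambda i:cv2.resize(i,(400,480),interpolation=cv2.INTER_CUBIC)
cv2.imwrite('pics/c3.png',np.hstack([r(a),r(b)])[:,:,::-1])
E
```

```text
(no output)
```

View pics/c3.png

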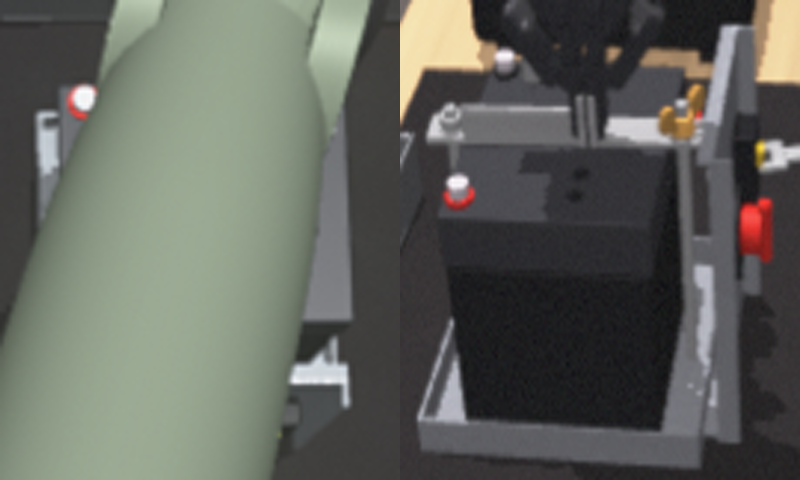

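The bar now lies along x with its slot at the bolt, under the nut. The force has only just begun to rise, so I'll press a little more to make sure it's home, then back off and look.

```bash
python3 - <<'E'
from h import *
for y in np.arange(19,11.9,-1):
    bot.move_linear(tw(-21.5,y,186),speed=.02); f=bot.read_ft_force()
    print(y,totray(bot.read_position()).round(1),np.round(f,1))
    if f[1]>10: break
bot.move_linear(tw(-21.5,40,186),speed=.1)
bot.move_linear(tw(-21.5,40,330),speed=.25)
p=totray(bot.read_position())
bot.move_pose([.3,-.35,.33],q(0))
a=snap('top','t2.png')[128:263,310:425];b=snap('side','s2.png')[170:300,200:335]
r=lambda i:cv2.resize(i,(400,480),interpolation=cv2.INTER_CUBIC)
cv2.imwrite('pics/c4.png',np.hstack([r(a),r(b)])[:,:,::-1]);print(bot.read_clock())
E
```

```text
19.0 [-21.9  19.6] [-0.7  4.7  0.1]
18.0 [-21.9  18.8] [-0.5  3.7  0.3]
17.0 [-22.   18.1] [-1.   7.   1.5]
16.0 [-22.1  17.5] [-1.   8.1  0.4]
15.0 [-22.1  16.8] [-1.9  8.8  0.3]
14.0 [-22.2  16.1] [-0.3  9.5  1. ]
13.0 [-22.3  15.5] [-0.9  9.9  2.1]
12.0 [-22.3  14.8] [-1.2 10.7  1.1]
12.625
```

View pics/c4.png

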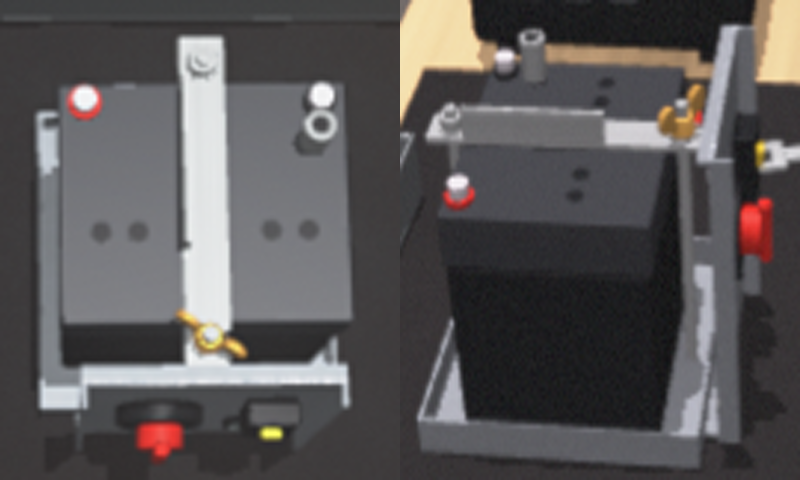

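The bar is home: its slot end straddles the bolt, symmetric under the nut. The wings are at about 57°, so roughly 417° remains. Now stroke 1.

```bash
cat >> h.py <<'E'
def pt(ph,r=21,z=196):
    a=np.radians(ph);return tw(-94+r*np.cos(a),r*np.sin(a),z),q(a)
def stroke(p0,p1,guard=10,step=15,z=196,stop=None):
    bot.move_pose(*pt(p0,z=245))
    if bot.move_linear(pt(p0)[0][:2]+[z/1000],speed=.12,until_force=6):
        print('blocked',bot.read_position());return False
    f0=np.array(bot.read_ft_force());n=int(np.ceil((p0-p1)/step))
    for ph in np.linspace(p0,p1,n+1)[1:]:
        x,o=pt(ph,z=z);h=bot.move_linear(x,speed=.02*15/step if step>10 else .02,rotation=o,until_force=guard)
        a=np.radians(ph);f=np.array(bot.read_ft_force())-f0;t=totray(bot.read_position())-[-94,0]
        tang=-f[0]*np.sin(a)+f[1]*np.cos(a)   # + = resists clockwise
        print(round(ph),h,'ang',round(np.degrees(np.arctan2(t[1],t[0])),1),'ft',round(tang,1),'f',f.round(1))
        if h or (stop and tang>stop): break
    return True
def up():
    p=bot.read_position();bot.move_linear([p[0],p[1],.245],speed=.15)
E
python3 - <<'E'
from h import *
bot.move_pose(tw(-60,60,330),q(np.radians(60)))
if stroke(105,-100): up()
a=snap('side','s3.png')[180:230,270:320]
cv2.imwrite('pics/c5.png',cv2.resize(a,(500,500),interpolation=cv2.INTER_CUBIC)[:,:,::-1]);print(bot.read_clock())
E
```

```text
90 False ang 89.0 ft 0.5 f [-0.5  1.  -0.2]
76 False ang 75.8 ft 0.4 f [-0.1  1.3 -0.1]
61 False ang 61.3 ft 0.3 f [ 0.9  2.2 -0.6]
46 False ang 46.4 ft 0.5 f [ 1.   1.8 -1.3]
32 False ang 31.6 ft 0.2 f [ 1.8  1.4 -1.2]
17 False ang 16.7 ft 0.4 f [ 1.9  1.  -0.6]
2 False ang 2.2 ft 0.3 f [ 2.2  0.4 -1.2]
-12 False ang -12.4 ft 1.1 f [ 2.1  0.7 -1.3]
-27 False ang -26.9 ft 0.2 f [ 2.1 -0.8 -0.4]
-41 False ang -41.3 ft 0.9 f [ 1.9 -0.4 -1.8]
-56 False ang -55.8 ft 2.4 f [2.8 0.  0.5]
-71 False ang -69.9 ft 2.4 f [ 1.9  1.8 -0.6]
-85 False ang -84.1 ft 3.6 f [ 3.6 -0.3  0. ]
-100 False ang -98.2 ft 4.2 f [4.3 0.1 1.1]
21.8917
```

View pics/c5.png

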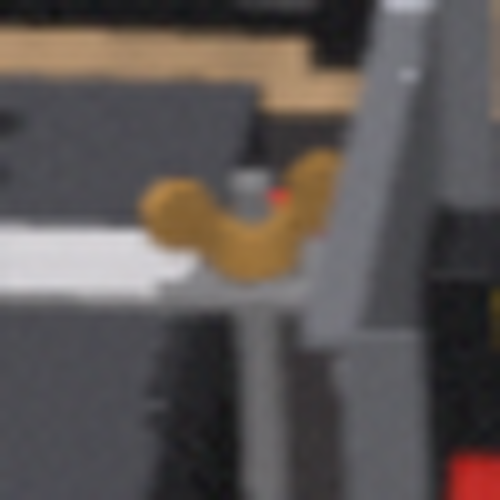

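The side crop shows the left ear centred at about (288,201.2), the right ear at about (301.8,199), and the bolt at (295,198). I'll compare these with projected wing angles.

```bash
python3 - <<'E'
from h import *
b=proj('side',tw(-94,0,204));print(b.round(1))
for th in range(-90,91,15):
    a=np.radians(th);l=[(proj('side',tw(-94+s*17.5*np.cos(a),s*17.5*np.sin(a),198))-b+[294.8,197.7]).round(1).tolist() for s in(1,-1)];print(th,l)
E
```

```text
[295.1 198.5]
-90 [[295.9, 196.2], [293.9, 203.8]]
-75 [[294.0, 196.2], [295.9, 203.7]]
-60 [[292.1, 196.6], [297.8, 203.4]]
-45 [[290.4, 197.1], [299.5, 202.8]]
-30 [[289.0, 197.8], [300.9, 202.1]]
-15 [[288.0, 198.7], [301.9, 201.2]]
0 [[287.5, 199.7], [302.4, 200.2]]
15 [[287.4, 200.7], [302.4, 199.2]]
30 [[287.9, 201.6], [301.8, 198.2]]
45 [[288.9, 202.5], [300.9, 197.4]]
60 [[290.3, 203.1], [299.5, 196.8]]
75 [[292.0, 203.6], [297.8, 196.4]]
90 [[293.9, 203.8], [295.9, 196.2]]
```

The wings are now at about 22°, so the nut turned about 218° and roughly 202° remains. I'll do stroke 2, then a fine final stroke until it bites.

```bash
python3 - <<'E'
from h import *
if stroke(100,-88): up()
a=snap('side','s4.png')[180:230,270:320]
cv2.imwrite('pics/c6.png',cv2.resize(a,(500,500),interpolation=cv2.INTER_CUBIC)[:,:,::-1]);print(bot.read_clock())
E
```

```text
86 False ang 84.1 ft 0.2 f [-0.2 -0.   0.9]
71 False ang 71.1 ft -0.8 f [ 0.5 -1.   0.7]
57 False ang 57.3 ft -0.2 f [-0.2 -0.7  0.2]
42 False ang 42.9 ft 1.2 f [ 1.1  2.6 -0.4]
28 False ang 27.8 ft 0.8 f [ 2.1  2.  -0.3]
13 False ang 13.0 ft 0.6 f [ 2.7  1.3 -0.9]
-1 False ang -1.6 ft 0.4 f [ 2.3  0.3 -0.3]
-16 False ang -16.0 ft 0.8 f [ 2.9  0.  -0.4]
-30 False ang -30.2 ft 0.5 f [ 2.2 -0.6 -1.1]
-45 False ang -44.5 ft 1.2 f [ 2.  -0.4 -0.2]
-59 False ang -58.9 ft 1.9 f [2.  0.3 0.8]
-74 False ang -73.1 ft 2.6 f [ 2.8 -0.6  1.1]
-88 False ang -87.4 ft 2.4 f [ 2.4 -0.   0.1]
31.2667
```

View pics/c6.png

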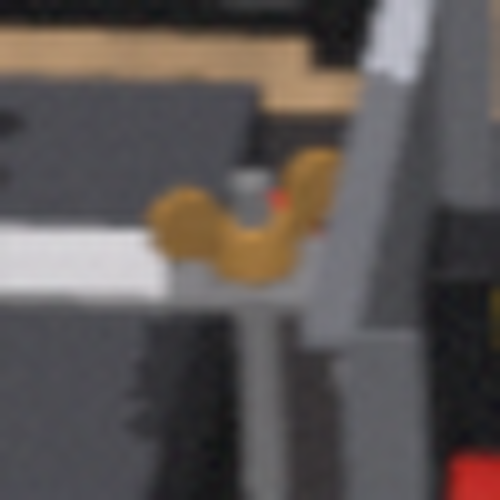

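The ears are at (288.7,202.5) and (301.5,198.8), which puts the wings at about 35° with 35° to go. Now the final stroke, watching for the bite.

```bash
python3 - <<'E'
from h import *
R=23;Z=195
bot.move_pose(*pt(105,R,245))
if bot.move_linear(pt(105,R,Z)[0],speed=.12,until_force=6): print('blocked',bot.read_position())
else:
    f0=np.array(bot.read_ft_force())
    for ph in range(100,24,-4):
        x,o=pt(ph,R,Z);h=bot.move_linear(x,speed=.02,rotation=o,until_force=12)
        f=np.array(bot.read_ft_force())-f0;n=np.hypot(f[0],f[1]);print(ph,h,totray(bot.read_position()).round(1),f.round(1),round(n,1))
        if h or n>9.5: break
print(bot.read_clock())
E
```

```text
100 False [-97.3  22.4] [-0.1 -0.1 -0.8] 0.1
96 False [-96.2  22.8] [-0.6 -0.2 -0.5] 0.7
92 False [-94.8  22.9] [-0.6  0.1 -1.1] 0.6
88 False [-93.3  23. ] [-0.9 -0.9 -0.1] 1.2
84 False [-91.7  22.9] [-0.1  0.1 -0.1] 0.2
80 False [-90.1  22.6] [-1.1 -0.3 -0.8] 1.1
76 False [-88.5  22.3] [-0.2 -0.2 -0.9] 0.3
72 False [-87.   21.9] [-0.1 -0.8  0.1] 0.8
68 False [-85.5  21.3] [-0.2 -0.8 -0. ] 0.9
64 False [-84.1  20.7] [-0.2  0.4  0.2] 0.4
60 False [-82.8  20.3] [-0.6  0.8  0.1] 1.1
56 False [-81.2  19.4] [ 0.5  2.4 -0.6] 2.4
52 False [-79.8  18.3] [ 0.4  2.7 -0. ] 2.7
48 False [-78.6  17.1] [0.7 2.2 0.1] 2.3
44 False [-77.4  16. ] [-0.4  2.1 -0.5] 2.1
40 False [-76.4  14.8] [ 0.8  2.2 -0. ] 2.3
36 False [-75.4  13.5] [ 0.5  2.5 -1.2] 2.5
32 False [-74.5  12.2] [ 1.8  1.7 -0.5] 2.5
28 False [-73.6  11.3] [ 0.3  4.5 -0.2] 4.5
39.3583
```

```bash
python3 - <<'E'
from h import *
R=23;Z=195
for ph in range(25,-5,-3):
    x,o=pt(ph,R,Z);h=bot.move_linear(x,speed=.015,rotation=o)
    f=np.array(bot.read_ft_force());print(ph,totray(bot.read_position()).round(1),f.round(1))
    if np.hypot(f[0],f[1])>9: break
x,o=pt(60,R,Z);bot.move_linear(x,speed=.06,rotation=o)
up();p=bot.read_position();bot.move_linear([p[0],p[1],.33],speed=.2)
bot.move_pose([.3,-.35,.33],q(0))
a=snap('top','t5.png')[205:240,350:390];b=snap('side','s5.png')[180:220,270:310]
r=lambda i:cv2.resize(i,(400,400),interpolation=cv2.INTER_CUBIC)
cv2.imwrite('pics/c7.png',np.hstack([cv2.resize(a,(400,350),interpolation=cv2.INTER_CUBIC),r(b)[:350]])[:,:,::-1]);print(bot.read_clock())
E
```

```text
25 [-73.   10.8] [ 1.6  6.4 -0.3]
22 [-72.4  10.3] [ 1.4  7.1 -0.3]
19 [-71.8   9.8] [3.  8.9 0.5]
43.5
```

View pics/c7.png

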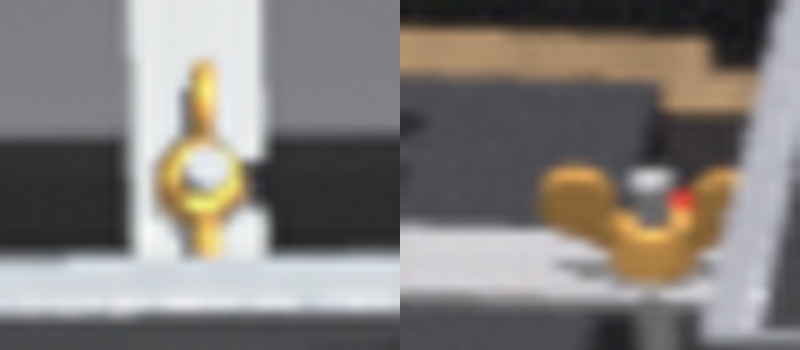

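The wings lie along the tray's x axis, the nut sits on the bar at its bite point, and the bar is home around the bolt. The arm is clear, so I'm handing it in.

```bash
python3 -c "
from cell import bot
print(bot.close_job())"
```

```text
the job is handed in; nothing more can be done
None
```

I pushed the bar fully home under the wing nut, spun the nut down until it bit with its wings along the tray's x axis, and handed the job in at about 43.5 s with the arm clear of everything.

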